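# Fit the T-post into the hidden hole of the earring stand

### The arm

A 6-joint arm with a two-finger parallel gripper is mounted at the origin on the work surface. World frame = base frame: x ahead of the robot, y to its left, z up, the work surface at z = 0. Lengths are in mm, angles in rad, forces in N, time in s.
With the tool pointing down it reaches from about 350 to 875 mm from the base axis. Payload 4.2 kg.
Tool frame: the origin (TCP) lies midway between the tips of the shut fingers; the grasp point (between the pads) lies 19 mm behind it; z points along the fingers, y is the line along which they close (so a half turn about z gives the same grasp; the last joint's range is limited). The gripper opens to 85 mm and grips with 20 to 120 N. Pads are 22 mm wide; open, the fingers measure 114 mm over their backs; the gripper's body (76 mm by 85 mm) begins 54 mm behind the grasp point. The pads swing forward as they close: fully open they stand 13 mm farther back than shut.
Start: joints at [1.472, 0.385, 0.008, 0, -1.194, -0.259], TCP at [218.851, 585.409, 231.312] pointing down, gripper open.
Joint ranges: [-3.14, 3.14], [-1.21, 2.06], [-1.07, 1.41], [-3.16, 2.05], [-2.99, -0.16], [-3.1, 3.1]. Speed limits (rad/s): [2.79, 2.79, 3.14, 3.14, 3.14, 3.14].

### API

Orientations are given as a unit quaternion [x, y, z, w].
In Python, from bench import arm, eyes, nets gives the robot as it stands.
- The arm moves only by the tool apply_moves, never from a script. Its arguments are lists of equal length, an entry for each row: "delta_rot": the turn, a rotation vector about the tool's x, y, z as a fraction of full scale, a list of three; "xyz": the shift along the tool's x, y, z as a fraction of full scale, a list of three; "hand": the gripper command: -1 is fully open, 1 is shut, values between are in proportion. In form: {"delta_rot": [[ax, ay, az], ...], "xyz": [[dx, dy, dz], ...], "hand": [hand, ...]}. A call has 1 to 20 rows; each row shifts and turns the commanded pose from where the row before left it, along the tool's axes as they then stand; what a row does not reach is not made up. Full scale, the value 1, is 0.025 m for a shift and 6 degrees for a turn. A row lasts 1/12 s, in which the tool goes at most 41.7 mm and 7.16 degrees, less where a joint would pass 70% of its speed; a pose out of reach is approached as far as the arm can. A call with a number of a shift or a turn outside -1 to 1 is refused whole. A call with a gripper value outside its range is refused whole. The fingers move at their own pace and stop on an object; the grip force is fixed at half the most. Time passes only in rows, so rows that do not move let the fingers close. It gives the time, the measured TCP pose, the force, the opening and the grip force at its end, in the units of the state.
- arm.read_state(): the state, without advancing time (a new reading comes with each control period).
- eyes.get_image(name): name is "side" or "top" or "wrist"; returns a dict with "frame" (420x560x3 uint8, red, green, blue), "range_z" (420x560 float32, mm along the optical axis (not along the pixel's ray), 0 where there is no reading), "camera_matrix" (3x3 intrinsics, pixels), "R" (3x3) and "t" (3): a world point X has camera coordinates R X + t; the wrist camera has in their place "hand_eye" (4x4, takes a point from camera to tool coordinates, whose origin is the TCP and whose axes are the flange's). Camera axes: x right, y down, z forward; pixel columns grow to the right and rows downward; lengths in mm; the calibration is good to about 2 mm. A picture is of the moment at which its call begins: read the wrist's pose just before it.
- arm.job_done(): hands the job in; it is judged then, once.
Trained networks look in a picture, given as the dict that the camera call returned (one of the last four; its "shot" number tells which), for a name from the list of things; names that differ only in an ending like _2 or _b are one class to them, and where a whole thing is asked for, a point or a joint stands for the part that bears it (a point fixed in the world has none). Each returns a list of dicts, best first, with "score" (0 to 1); they miss things now and then, are a little off and sometimes report something else, mostly with a low value. They report only what shows in the picture. A call takes as long as a camera call. They do not tell look-alikes from the thing itself.
- nets.look_for(name, picture): "bbox" ([left, top, right, bottom] in pixels, round what is visible of it).
- nets.masks_of(name, picture): "region" (420x560 bool, what is visible of it) and "bbox" ([left, top, right, bottom] in pixels, round what is visible of it).
The state is a dict: "clock": time; "joints": joint angles; "joint_vel": joint speeds; "joint_efforts": joint torques, N m; "position": TCP position; "ee_rot": TCP orientation; "contact_force": force on the tool from outside, world axes, zero at the start; "wrist_torque": the same for the moment, N m; "gripper_width": finger opening in mm; "grasp_force": force on a finger pad.
Only numpy, scipy, OpenCV 4.12 (cv2) and the standard library are available. Lean on these libraries where they do the work, as an engineer would, in place of code of your own. Each camera call takes 0.05 s, during which the arm holds its last target. There are 200 camera calls.

### The job

Take the wooden T-shaped post out of its white holder and fit it into the earring stand's wooden base: the blind hole is hidden behind a flush spring shutter somewhere near the middle of the base's sunk panel, so let the foot glide gently over the panel until it drops in, never pressing hard. Seat it fully home, upright, with the crossbar along the base's long side, and let go; leave the vase, kajal case and comb where they are.

Things in the scene. Friction and masses are not known exactly. Their poses are not given: they have to be found in the camera images.
- plinth: the earring stand's base, a fixed wooden block 170 mm (x) x 110 mm (y) x 40 mm high; origin at the centre of its underside, z up, x along its long side. Its top has a sunk flat panel of dark wood, 100 mm x 60 mm, 3 mm below the rim (37 mm above the table).
- panel_mid (a point): centre of the sunk panel, on its surface; axes as the base's. The hidden round hole (15.2 mm wide, 20 mm deep, upright, edge broken by 0.8 mm) has its centre anywhere up to 7 mm from this point along the base's x and up to 7 mm along its y (a 14 mm square); it differs every time and is not measured. A flush plug of the same wood fills it, borne up by a light spring (about 0.3 N): it gives way under the post's own weight once the foot is over the hole.
- post: the loose wooden T-post, 82 mm tall, 80 to 120 g, upright at the start; origin at the centre of the foot's underside, z up along the post, x along the crossbar. From below: round foot 14 mm wide and 16 mm long with a 2 mm x 1.5 mm chamfer at its end, collar 34 mm wide and 6 mm thick (16 to 22 mm up; when fully home it lies on the panel), round stem 14 mm wide (22 to 65 mm up), crossbar 90 mm long (x), 16 mm wide (y), 18 mm high (64 to 82 mm up).
- post_foot (a point): centre of the foot's underside (same as the post's origin); 16 mm below the panel's surface when fully home
- post_bar (a point): centre of the crossbar, 73 mm above the foot's underside; a good place to grip, across the 16 mm width (along the post's y)
- holder: fixed white ceramic ring in which the post stands at the start, 52 mm outside, 22 mm bore, 24 mm high; origin at the centre of its underside. The collar rests on its rim, the foot hangs 16 mm into the bore.
- vase: loose white ceramic vase, 86 mm wide, 145 mm tall, closed top; origin at the centre of its underside
- kajal: loose purple plastic kajal case standing in the steel tray, 19 mm wide, 85 mm tall; origin at the centre of its underside
- comb: loose black wide-tooth comb lying flat, 170 mm (x) x 48 mm x 6 mm; origin at its middle on the underside
There are look-alikes about, which are no part of the job. Leave any red look-alike of the plinth alone.

How it is judged (in metres and radians):
On the way, in this order (a step that is already met when the one before it is completed fails the run):
1. the post is lifted clear of its holder (z of post_foot in the frame of holder above 0.03 m), for 0.2 s.
2. the foot has dropped into the hidden hole (z of post_foot in the frame of panel_mid below -0.005 m and horizontal distance between post_foot and panel_mid below 0.015 m), for 0.1 s.
At the end, for the whole second after the job is handed in: the post stands in the hole within 2.5 mm of fully home (foot at least 13.5 mm below the panel), within 4 degrees of upright, its crossbar within 11 degrees of the base's long side, at rest and let go (z of post_foot in the frame of panel_mid below -0.0135 m and horizontal distance between post_foot and panel_mid below 0.015 m and angle between post's own z axis and vertical below 0.07 rad and angle between the x axis of post and the x axis of plinth, either way round below 0.2 rad and linear speed of post below 0.02 m/s and contact force between post and the fingers below 0.05 N); the robot touches nothing.
It fails at once if the post is pressed hard against the base (over 20 N) (contact force between post and plinth above 20 N).
It fails at once if the arm or gripper pushes on the base (over 10 N) (contact force between any of the fingers, the arm and plinth above 10 N).
It fails at once if the vase is moved over 20 mm or tipped (distance of vase from where it was at the start of the episode above 0.02 m or angle between vase's own z axis and vertical above 0.3 rad).
It fails at once if the kajal case is moved over 20 mm or tipped (distance of kajal from where it was at the start of the episode above 0.02 m or angle between kajal's own z axis and vertical above 0.3 rad).
It fails at once if the comb is moved over 20 mm (distance of comb from where it was at the start of the episode above 0.02 m).
It also fails if it takes over 72 s, if anything falls off the work surface, if the arm or the gripper's body presses on something with over 40 N, if the wrist force passes 120 N, or if a joint passes its speed limit or range.

## Working session

There is one attempt and no reset: what is moved stays moved. The work goes in short steps, Python scripts to look and compute and a tool call to move; the robot and the scene stay as the last step left them, time stands still between calls to the robot, and variables do not carry over. Pictures are saved under pics/ and viewed, at most 10 in all, crops included, and the job is handed in when it is done.

Besides the shell and the picture viewer there is one more tool, called by a JSON object that holds its "api" and its "payload", one argument or row to a line. apply_moves: Moves the arm, as the interface text tells. Its arguments: {"type":"object","properties":{"delta_rot":{"type":"array"},"xyz":{"type":"array"},"hand":{"type":"array"}},"required":["delta_rot","xyz","hand"]}

```bash
mkdir -p pics; cat > h.py <<'E'
import numpy as np, cv2
from scipy.spatial.transform import Rotation as Ro
from bench import arm, eyes, nets
def pts(p, m=None, st=None):
    d=p["range_z"]; K=p["camera_matrix"]
    if m is None: m=np.ones(d.shape,bool)
    v,u=np.nonzero(m&(d>0)); z=d[v,u]
    c=np.c_[(u-K[0,2])*z/K[0,0],(v-K[1,2])*z/K[1,1],z]
    if "hand_eye" in p:
        H=np.array(p["hand_eye"]); c=c@H[:3,:3].T+H[:3,3]
        return c@Ro.from_quat(st["ee_rot"]).as_matrix().T+np.array(st["position"])
    return (c-np.array(p["t"]))@np.array(p["R"])
E
python3 - <<'E'
from h import *
s=arm.read_state(); print(s)
ims=[]
for n in ["top","side"]:
    p=eyes.get_image(n); ims.append(p["frame"])
    print(n,np.array(p["R"]).round(2).tolist(),np.array(p["t"]).round(0))
    for o in ["plinth","post","holder","vase","kajal","comb"]:
        for r in nets.masks_of(o,p)[:4]:
            q=pts(p,r["region"])
            if len(q): 
                hi=q[q[:,2]>np.percentile(q[:,2],98)-6]
                print(n,o,round(r["score"],2),np.round(r["bbox"]),"med",np.median(q,0).round(0),"top",hi.mean(0).round(1))
    cv2.imwrite(f"pics/{n}.png",p["frame"][:,:,::-1])
E
```

```text
{'clock': 0.0, 'joints': array([ 1.47162659e+00,  3.85537715e-01,  6.66766906e-03, -4.64687419e-04,
       -1.19399287e+00, -2.58569612e-01]), 'joint_vel': array([-0.00086888, -0.00052291, -0.00128914, -0.00018122,  0.00084776,
       -0.00122591]), 'joint_efforts': array([ 6.51001628e-04, -3.92293239e+01,  1.88396037e+01,  4.18616027e+00,
       -4.64558165e-03,  1.78390712e-05]), 'position': array([218.65548929, 584.90477061, 230.25441448]), 'ee_rot': array([ 9.84029624e-01, -1.78001641e-01, -1.33003310e-04,  1.04720950e-03]), 'contact_force': array([-0.60388514, -0.32698853, -1.07945931]), 'wrist_torque': array([ 0.02414648, -0.0618958 , -0.00462922]), 'grasp_force': 0.0, 'gripper_width': 85.64969932673601}
top [[-0.02, -1.0, -0.01], [-0.99, 0.02, -0.12], [0.12, 0.0, -0.99]] [  42.  530. 1436.]
top plinth 0.96 [138. 268. 182. 331.] med [264. 353.  40.] top [262.7 355.9  43.4]
top plinth 0.93 [206. 197. 247. 263.] med [456. 168.  40.] top [455.1 166.8  43.5]
top plinth 0.77 [128. 182. 184. 248.] med [508. 362.  40.] top [508.4 364.1  43.2]
top plinth 0.6 [347. 242. 393. 302.] med [
[... 718 characters left out ...]
29.1 -245.3   38. ]
side plinth 0.82 [100. 174. 180. 222.] med [262. 320.  35.] top [263.6 349.7  37.2]
side plinth 0.64 [190. 190. 273. 242.] med [454. 137.  35.] top [456.7 162.2  37.4]
side post 0.67 [300. 274. 348. 306.] med [ 528. -200.   80.] top [ 530.5 -198.3   87.9]
side holder 0.91 [306. 294. 339. 320.] med [ 521. -212.   20.] top [ 527.3 -203.6   22.2]
side vase 0.74 [232. 240. 309. 276.] med [499.   5.   3.] top [495.2   5.2   3.7]
side vase 0.71 [348. 182. 388. 252.] med [708. -58.  79.] top [719.5 -40.1 143. ]
side kajal 0.84 [399. 259. 416. 297.] med [ 704. -225.   51.] top [ 706.6 -222.4   86.2]
side comb 0.79 [229. 239. 308. 275.] med [493.   3.   3.] top [492.5   3.9   3.6]
```

```bash
python3 - <<'E'
import cv2,numpy as np
a=cv2.imread("pics/top.png")[110:350,110:410]; b=cv2.imread("pics/side.png")[130:420,80:440]
a=cv2.resize(a,(400,320)); b=cv2.resize(b,(397,320))
a=cv2.imread("pics/top.png")[120:340,110:410]
cv2.imwrite("pics/topc.png",cv2.resize(a,(800,587),interpolation=cv2.INTER_CUBIC))
b=cv2.imread("pics/side.png")[140:410,80:440]
cv2.imwrite("pics/sidec.png",cv2.resize(b,(800,600),interpolation=cv2.INTER_CUBIC))
E
```

```text
(no output)
```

View pics/topc.png

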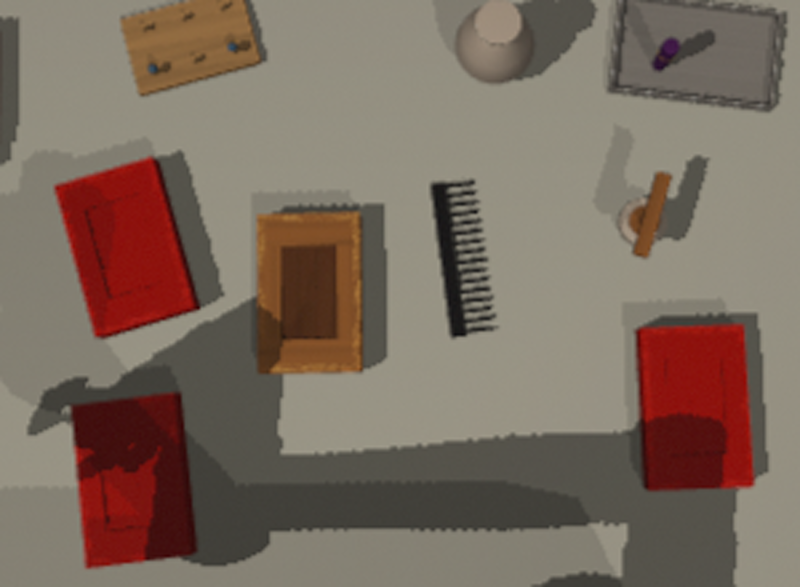

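View pics/sidec.png

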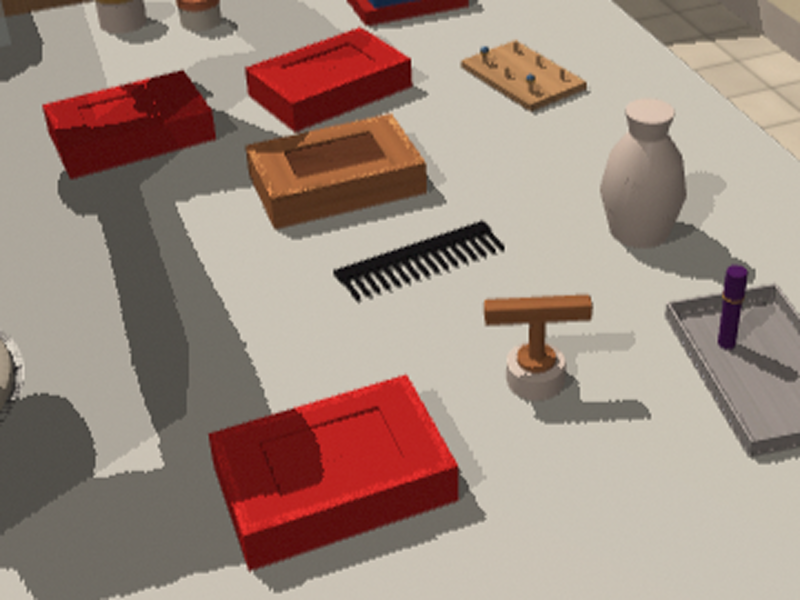

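Base candidates in the top crop: red blocks at (127,247), (133,480), (695,407) and a wooden one with a dark sunk panel at (309,292). Only the wooden one fits the description; it sits at about world (456,167). The post is at (650,215) in its white ring, also seen in the side view at (538,330).

```bash
cat >> h.py <<'E'
def rect(q):
    (c,s,a)=cv2.minAreaRect(q[:,:2].astype(np.float32)); 
    if s[0]<s[1]: s=s[::-1]; a+=90
    return np.round(c,1),np.round(s,1),round((a+90)%180-90,2)
def top_of(p,o,near,zl,zh,st=None,rad=120):
    for r in nets.masks_of(o,p):
        m=r["region"]
        m=cv2.dilate(m.astype(np.uint8),np.ones((3,3)))>0
        q=pts(p,m,st); q=q[(q[:,2]>zl)&(q[:,2]<zh)]
        if len(q)>10 and np.hypot(*(np.median(q,0)[:2]-near))<rad: return q,r
    return None,None
def go(xy,z,yaw=None):
    "print rows needed: tool-axis deltas for target world xyz, and yaw of tool y axis"
    s=arm.read_state(); R=Ro.from_quat(s["ee_rot"]).as_matrix()
    d=np.array([*xy,z])-s["position"]; y=R[:,1]; ya=np.degrees(np.arctan2(y[1],y[0]))
    print("pos",s["position"].round(1),"t",s["clock"],"tool delta mm",(R.T@d).round(1),"tool y yaw",ya.round(2),"tilt",R[:,2].round(4),"F",s["contact_force"].round(2),"w",s["gripper_width"],s["grasp_force"])
    return d,R
E
python3 - <<'E'
from h import *
H=eyes.get_image("wrist")["hand_eye"]; print(np.round(H,3))
for n in ["top","side"]:
    p=eyes.get_image(n)
    q,r=top_of(p,"post",[530,-195],78,100); print(n,"post",rect(q),np.median(q[:,2]) ) if q is not None else 0
    q,r=top_of(p,"plinth",[456,167],30,46,rad=60); print(n,"plinth",rect(q),np.median(q[:,2])) if q is not None else 0
go([530,-195],230)
E
```

```text
[[ 1.00000e-03 -9.63000e-01 -2.70000e-01  6.91390e+01]
 [ 1.00000e+00  1.00000e-03  1.00000e-03 -1.63000e-01]
 [-0.00000e+00 -2.70000e-01  9.63000e-01 -1.42047e+02]
 [ 0.00000e+00  0.00000e+00  0.00000e+00  1.00000e+00]]
top post (array([ 528.9, -193.3]), array([90.7, 17. ]), -18.16) 90.62372781974149
top plinth (array([457.2, 167.7]), array([170.2, 110.1]), 0.29) 40.12331956389363
side post (array([ 530.6, -196.3]), array([90.2, 20.3]), -18.21) 87.36352556737381
side plinth (array([458.5, 165.7]), array([172.8, 120.5]), 1.64) 37.02418855076088
pos [218.8 585.4 231.3] t 1.05 tool delta mm [564.8 622.    1.3] tool y yaw -110.5 tilt [-0. -0. -1.] F [-0.37 -0.7  -0.07] w 85.55782944293325 0.0
```

{"api": "apply_moves", "payload": {
  "xyz": [
    [0.869,0.957,0],
    [0.869,0.957,0],
    [0.869,0.957,0],
    [0.869,0.957,0],
    [0.869,0.957,0],
    [0.869,0.957,0],
    [0.869,0.957,0],
    [0.869,0.957,0],
    [0.869,0.957,0],
    [0.869,0.957,0],
    [0.869,0.957,0],
    [0.869,0.957,0],
    [0.869,0.957,0],
    [0.869,0.957,0],
    [0.869,0.957,0],
    [0.869,0.957,0],
    [0.869,0.957,0],
    [0.869,0.957,0],
    [0.869,0.957,0],
    [0.869,0.957,0]
  ],
  "delta_rot": [
    [0,0,0],
    [0,0,0],
    [0,0,0],
    [0,0,0],
    [0,0,0],
    [0,0,0],
    [0,0,0],
    [0,0,0],
    [0,0,0],
    [0,0,0],
    [0,0,0],
    [0,0,0],
    [0,0,0],
    [0,0,0],
    [0,0,0],
    [0,0,0],
    [0,0,0],
    [0,0,0],
    [0,0,0],
    [0,0,0]
  ],
  "hand": [-1,-1,-1,-1,-1,-1,-1,-1,-1,-1,-1,-1,-1,-1,-1,-1,-1,-1,-1,-1]
}}

```text
clock: 2.72
position: [458.6, -16.6, 231.7]
ee_rot: [0.984, -0.178, 0.0, -0.0]
contact_force: [0.2, 0.6, 0.3]
gripper_width: 85.8
grasp_force: 0.0
```

{"api": "apply_moves", "payload": {
  "xyz": [
    [0.869,0.957,0],
    [0.869,0.957,0],
    [0.869,0.957,0],
    [0.869,0.957,0],
    [0.869,0.957,0],
    [0.869,0.957,0],
    [0,0,0],
    [0,0,0],
    [0,0,0]
  ],
  "delta_rot": [
    [0,0,0],
    [0,0,0],
    [0,0,0],
    [0,0,0],
    [0,0,0],
    [0,0,-0.38],
    [0,0,0],
    [0,0,0],
    [0,0,0]
  ],
  "hand": [-1,-1,-1,-1,-1,-1,-1,-1,-1]
}}

```text
clock: 3.47
position: [529.7, -195.0, 231.1]
ee_rot: [0.987, -0.159, -0.0, -0.0]
contact_force: [0.3, -0.6, -0.5]
gripper_width: 85.6
grasp_force: 0.0
```

```bash
cat > w.py <<'E'
from h import *
st=arm.read_state(); p=eyes.get_image("wrist")
q,r=top_of(p,"post",[530,-195],80,100,st)
print(rect(q),np.median(q[:,2]),q[:,:2].mean(0))
h,r=top_of(p,"holder",[530,-195],15,32,st)
if h is not None: print("holder",rect(h),np.median(h[:,2]))
go([529.5,-195],90)
cv2.imwrite("pics/w1.png",p["frame"][:,:,::-1])
E
python3 w.py
```

```text
(array([ 530.9, -194. ]), array([89.5, 15.9]), -18.6) 89.30157477267844 [ 533.45899158 -194.89201539]
holder (array([ 531. , -194.4]), array([50.5, 46.5]), 70.53) 23.49397034825411
pos [ 529.8 -194.1  231.7] t 3.6167 tool delta mm [-1.000e-01  1.000e+00  1.417e+02] tool y yaw -108.14 tilt [ 4.e-04  1.e-04 -1.e+00] F [-0.26  0.13 -0.81] w 85.09665919033645 0.0
```

View pics/w1.png

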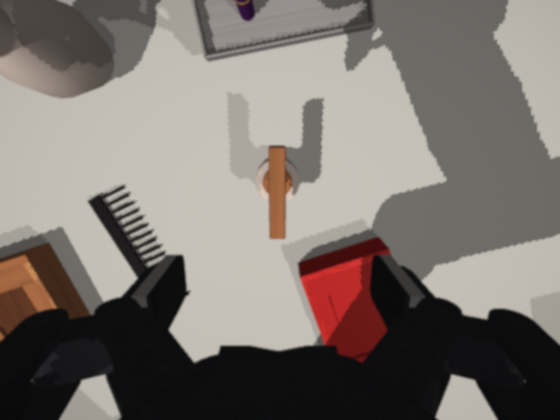

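The post's bar (277,192) stands in the white ring, lined up between the fingers; two views agree with top z of about 90. Going down to grip it.

{"api": "apply_moves", "payload": {
  "xyz": [
    [0.04,-0.01,0.68],
    [0,0,0.68],
    [0,0,0.68],
    [0,0,0.68],
    [0,0,0.68],
    [0,0,0.68],
    [0,0,0.68],
    [0,0,0.68],
    [0,0,0.68],
    [0,0,0.68],
    [0,0,0],
    [0,0,0],
    [0,0,0],
    [0,0,0],
    [0,0,0],
    [0,0,0],
    [0,0,0],
    [0,0,0],
    [0,0,0],
    [0,0,0]
  ],
  "delta_rot": [
    [0,0,0],
    [0,0,0],
    [0,0,0],
    [0,0,0],
    [0,0,0],
    [0,0,0],
    [0,0,0],
    [0,0,0],
    [0,0,0],
    [0,0,0],
    [0,0,0],
    [0,0,0],
    [0,0,0],
    [0,0,0],
    [0,0,0],
    [0,0,0],
    [0,0,0],
    [0,0,0],
    [0,0,0],
    [0,0,0]
  ],
  "hand": [-1,-1,-1,-1,-1,-1,-1,-1,-1,-1,-1,-1,1,1,1,1,1,1,1,1]
}}

```text
clock: 5.28
position: [531.4, -195.3, 61.8]
ee_rot: [0.987, -0.158, 0.0, 0.0]
contact_force: [-0.2, 0.3, 3.3]
gripper_width: 15.2
grasp_force: 58.6
```

{"api": "apply_moves", "payload": {
  "xyz": [
    [0,0,-0.3],
    [0,0,-0.6],
    [0,0,-0.7],
    [0,0,-0.8],
    [0,0,-0.8],
    [0,0,-0.8],
    [0,0,-0.8],
    [0,0,-0.8],
    [0,0,0],
    [0,0,0],
    [0,0,0]
  ],
  "delta_rot": [
    [0,0,0],
    [0,0,0],
    [0,0,0],
    [0,0,0],
    [0,0,0],
    [0,0,0],
    [0,0,0],
    [0,0,0],
    [0,0,0],
    [0,0,0],
    [0,0,0]
  ],
  "hand": [1,1,1,1,1,1,1,1,1,1,1]
}}

```text
clock: 6.2
position: [530.2, -194.9, 200.2]
ee_rot: [0.987, -0.159, -0.001, -0.0]
contact_force: [-0.5, 0.0, -0.6]
gripper_width: 15.2
grasp_force: 58.6
```

{"api": "apply_moves", "payload": {
  "xyz": [
    [-0.564,-0.987,0],
    [-0.564,-0.987,0],
    [-0.564,-0.987,0],
    [-0.564,-0.987,0],
    [-0.564,-0.987,0],
    [-0.564,-0.987,0],
    [-0.564,-0.987,0],
    [-0.564,-0.987,0],
    [-0.564,-0.987,0],
    [-0.564,-0.987,0],
    [-0.564,-0.987,0],
    [-0.564,-0.987,0],
    [-0.564,-0.987,0],
    [0,0,0],
    [0,0,0],
    [0,0,0],
    [0,0,0],
    [0,0,0],
    [0,0,0]
  ],
  "delta_rot": [
    [0,0,0],
    [0,0,0],
    [0,0,0],
    [0,0,0],
    [0,0,0],
    [0,0,0],
    [0,0,0],
    [0,0,0],
    [0,0,0],
    [0,0,0],
    [0,0,0],
    [0,0,0],
    [0,0,0],
    [0,0,-0.785],
    [0,0,-0.785],
    [0,0,-0.785],
    [0,0,-0.785],
    [0,0,0],
    [0,0,0]
  ],
  "hand": [1,1,1,1,1,1,1,1,1,1,1,1,1,1,1,1,1,1,1]
}}

```text
clock: 7.78
position: [456.7, 166.5, 200.1]
ee_rot: [1.0, 0.004, -0.001, 0.001]
contact_force: [-0.2, -0.2, -1.0]
gripper_width: 15.1
grasp_force: 58.8
```

```bash
cat > m.py <<'E'
from h import *
st=arm.read_state(); go([457,167],100)
p=eyes.get_image("wrist"); d=p["range_z"]; q=pts(p,None,st)
for n in ["wrist","top","side"]:
    s=arm.read_state(); p=eyes.get_image(n)
    st_=s if n=="wrist" else None
    q=pts(p,None,st_); K=p["camera_matrix"]
    # sunk panel: dark wood pixels near z 37; rim near 40
    b=q[(abs(q[:,0]-457)<110)&(abs(q[:,1]-167)<80)&(q[:,2]>30)&(q[:,2]<46)]
    print(n,"plinth top",len(b),rect(b),np.median(b[:,2]))
    zt=s["position"][2]
    c=q[(abs(q[:,0]-457)<60)&(abs(q[:,1]-167)<30)&(q[:,2]>zt-62)&(q[:,2]<zt+40)]
    for r in nets.masks_of("post",p)[:2]:
        g=pts(p,r["region"],st_); print(" post",round(r["score"],2),r["bbox"],np.median(g,0).round(1),g.min(0).round(0),g.max(0).round(0))
    cv2.imwrite(f"pics/m_{n}.png",p["frame"][:,:,::-1])
E
python3 m.py
```

```text
pos [456.7 166.5 200.1] t 7.7833 tool delta mm [  0.6  -0.6 100.1] tool y yaw -89.51 tilt [-0.0023 -0.0015 -1.    ] F [-0.22 -0.23 -1.04] w 15.06211306718115 58.80288004875183
wrist plinth top 13772 (array([458.3, 167.2]), array([169.6, 110.4]), 0.34) 39.140396472775436
 post 0.67 [248.8, 181.5, 306.2, 352.1] [469.9 166.5 227.9] [428. 150.  37.] [501. 187. 230.]
top plinth top 1302 (array([457.1, 167.8]), array([170.1, 110.4]), 0.35) 40.50433887024423
 post 0.54 [211.8, 236.3, 218.7, 241.5] [419.1 166.8 230.2] [412. 160. 224.] [427. 174. 234.]
side plinth top 1993 (array([457.9, 165.4]), array([172., 119.]), 0.3) 36.9975897124939
```

```bash
python3 - <<'E'
import cv2
a=cv2.imread("pics/m_wrist.png"); b=cv2.imread("pics/m_side.png")[100:240,160:320]
cv2.imwrite("pics/m2.png",cv2.hconcat([a,cv2.resize(b,(240,210)).copy() if 0 else cv2.copyMakeBorder(cv2.resize(b,(240,210)),0,210,0,0,cv2.BORDER_CONSTANT)]))
E
```

```text
(no output)
```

View pics/m2.png

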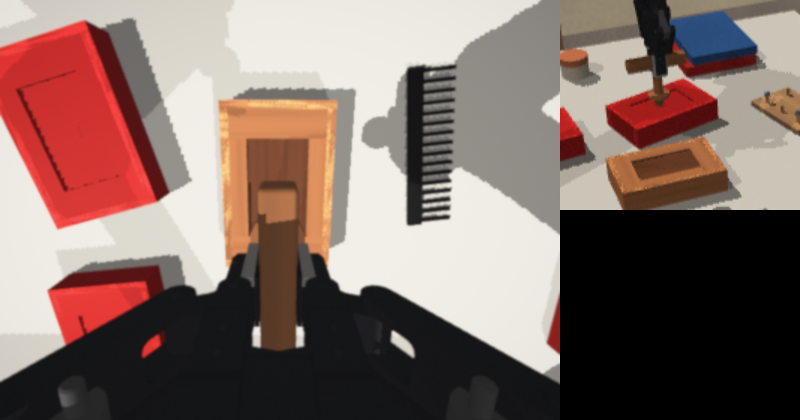

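Wrist view: the post is held upright at (278,270), its bar in line with the wooden base whose panel shows round (278,170); no seam visible. Going down for a gentle touch.

{"api": "apply_moves", "payload": {
  "xyz": [
    [0.03,-0.03,0.7],
    [0,0,0.7],
    [0,0,0.7],
    [0,0,0.7],
    [0,0,0.7],
    [0,0,0.6],
    [0,0,0],
    [0,0,0],
    [0,0,0]
  ],
  "delta_rot": [
    [0,0,0],
    [0,0,0],
    [0,0,0],
    [0,0,0],
    [0,0,0],
    [0,0,0],
    [0,0,0],
    [0,0,0],
    [0,0,0]
  ],
  "hand": [1,1,1,1,1,1,1,1,1]
}}

```text
clock: 8.88
position: [458.8, 168.0, 99.7]
ee_rot: [1.0, 0.006, 0.001, -0.0]
contact_force: [0.3, 0.7, -1.1]
gripper_width: 15.0
grasp_force: 58.8
```

{"api": "apply_moves", "payload": {
  "xyz": [
    [0,0,0.04],
    [0,0,0.02],
    [0,0,0],
    [0,0,0]
  ],
  "delta_rot": [
    [0,0,0],
    [0,0,0],
    [0,0,0],
    [0,0,0]
  ],
  "hand": [1,1,1,1]
}}

```text
clock: 9.22
position: [458.2, 167.8, 97.8]
ee_rot: [1.0, 0.005, 0.0, -0.0]
contact_force: [-0.6, 0.4, -0.8]
gripper_width: 15.3
grasp_force: 58.8
```

{"api": "apply_moves", "payload": {
  "xyz": [
    [0,0,0.02],
    [0,0,0.02],
    [0,0,0],
    [0,0,0]
  ],
  "delta_rot": [
    [0,0,0],
    [0,0,0],
    [0,0,0],
    [0,0,0]
  ],
  "hand": [1,1,1,1]
}}

```text
clock: 9.55
position: [458.0, 167.6, 96.3]
ee_rot: [1.0, 0.005, -0.0, 0.0]
contact_force: [-0.2, 1.5, -0.5]
gripper_width: 14.9
grasp_force: 58.8
```

{"api": "apply_moves", "payload": {
  "xyz": [
    [0,0,0.06],
    [0,0,0.06],
    [0,0,0],
    [0,0,0]
  ],
  "delta_rot": [
    [0,0,0],
    [0,0,0],
    [0,0,0],
    [0,0,0]
  ],
  "hand": [1,1,1,1]
}}

```text
clock: 9.88
position: [457.9, 167.5, 93.1]
ee_rot: [1.0, 0.005, -0.0, 0.0]
contact_force: [-0.6, -0.0, -1.5]
gripper_width: 14.9
grasp_force: 58.8
```

{"api": "apply_moves", "payload": {
  "xyz": [
    [0,0,0.02],
    [0,0,0.02],
    [0,0,0],
    [0,0,0]
  ],
  "delta_rot": [
    [0,0,0],
    [0,0,0],
    [0,0,0],
    [0,0,0]
  ],
  "hand": [1,1,1,1]
}}

```text
clock: 10.22
position: [458.0, 167.6, 92.3]
ee_rot: [1.0, 0.005, -0.0, 0.0]
contact_force: [-0.4, -0.2, -0.8]
gripper_width: 15.2
grasp_force: 58.8
```

{"api": "apply_moves", "payload": {
  "xyz": [
    [0,0,0.02],
    [0,0,0],
    [0,0,0]
  ],
  "delta_rot": [
    [0,0,0],
    [0,0,0],
    [0,0,0]
  ],
  "hand": [1,1,1]
}}

```text
clock: 10.47
position: [458.0, 167.6, 91.8]
ee_rot: [1.0, 0.005, -0.0, 0.0]
contact_force: [-0.7, 1.1, -0.7]
gripper_width: 15.4
grasp_force: 58.8
```

{"api": "apply_moves", "payload": {
  "xyz": [
    [0,0,0.014],
    [0,0,0],
    [0,0,0]
  ],
  "delta_rot": [
    [0,0,0],
    [0,0,0],
    [0,0,0]
  ],
  "hand": [1,1,1]
}}

```text
clock: 10.72
position: [458.0, 167.6, 91.4]
ee_rot: [1.0, 0.005, -0.0, 0.0]
contact_force: [0.4, 0.1, -0.9]
gripper_width: 15.4
grasp_force: 58.8
```

{"api": "apply_moves", "payload": {
  "xyz": [
    [0,0,0.014],
    [0,0,0],
    [0,0,0]
  ],
  "delta_rot": [
    [0,0,0],
    [0,0,0],
    [0,0,0]
  ],
  "hand": [1,1,1]
}}

```text
clock: 10.97
position: [458.0, 167.6, 91.1]
ee_rot: [1.0, 0.005, -0.0, 0.0]
contact_force: [-0.6, -0.0, -0.6]
gripper_width: 15.3
grasp_force: 58.8
```

{"api": "apply_moves", "payload": {
  "xyz": [
    [0,0,0.014],
    [0,0,0],
    [0,0,0]
  ],
  "delta_rot": [
    [0,0,0],
    [0,0,0],
    [0,0,0]
  ],
  "hand": [1,1,1]
}}

```text
clock: 11.22
position: [458.0, 167.6, 90.7]
ee_rot: [1.0, 0.005, -0.0, 0.0]
contact_force: [-0.3, -0.1, -0.7]
gripper_width: 14.8
grasp_force: 58.8
```

{"api": "apply_moves", "payload": {
  "xyz": [
    [0,0,0.014],
    [0,0,0],
    [0,0,0]
  ],
  "delta_rot": [
    [0,0,0],
    [0,0,0],
    [0,0,0]
  ],
  "hand": [1,1,1]
}}

```text
clock: 11.47
position: [458.1, 167.7, 90.4]
ee_rot: [1.0, 0.005, 0.0, -0.0]
contact_force: [-0.2, -0.9, -0.5]
gripper_width: 15.4
grasp_force: 58.8
```

{"api": "apply_moves", "payload": {
  "xyz": [
    [0,0,0.014],
    [0,0,0],
    [0,0,0]
  ],
  "delta_rot": [
    [0,0,0],
    [0,0,0],
    [0,0,0]
  ],
  "hand": [1,1,1]
}}

```text
clock: 11.72
position: [458.1, 167.6, 90.1]
ee_rot: [1.0, 0.005, 0.0, -0.0]
contact_force: [1.1, 0.6, -1.0]
gripper_width: 15.1
grasp_force: 58.8
```

{"api": "apply_moves", "payload": {
  "xyz": [
    [0,0,0.016],
    [0,0,0],
    [0,0,0]
  ],
  "delta_rot": [
    [0,0,0],
    [0,0,0],
    [0,0,0]
  ],
  "hand": [1,1,1]
}}

```text
clock: 11.97
position: [458.0, 167.6, 89.6]
ee_rot: [1.0, 0.005, -0.0, 0.0]
contact_force: [0.8, -0.1, -1.6]
gripper_width: 15.2
grasp_force: 58.8
```

{"api": "apply_moves", "payload": {
  "xyz": [
    [0,0,0.016],
    [0,0,0],
    [0,0,0]
  ],
  "delta_rot": [
    [0,0,0],
    [0,0,0],
    [0,0,0]
  ],
  "hand": [1,1,1]
}}

```text
clock: 12.22
position: [458.0, 167.6, 89.2]
ee_rot: [1.0, 0.005, -0.0, 0.0]
contact_force: [-0.5, 0.1, -0.8]
gripper_width: 15.2
grasp_force: 58.8
```

{"api": "apply_moves", "payload": {
  "xyz": [
    [0,0,0.016],
    [0,0,0],
    [0,0,0]
  ],
  "delta_rot": [
    [0,0,0],
    [0,0,0],
    [0,0,0]
  ],
  "hand": [1,1,1]
}}

```text
clock: 12.47
position: [458.0, 167.6, 88.9]
ee_rot: [1.0, 0.005, -0.0, 0.0]
contact_force: [0.8, -0.3, -1.4]
gripper_width: 14.9
grasp_force: 58.8
```

{"api": "apply_moves", "payload": {
  "xyz": [
    [0,0,0.016],
    [0,0,0],
    [0,0,0]
  ],
  "delta_rot": [
    [0,0,0],
    [0,0,0],
    [0,0,0]
  ],
  "hand": [1,1,1]
}}

```text
clock: 12.72
position: [458.1, 167.6, 88.5]
ee_rot: [1.0, 0.005, -0.0, 0.0]
contact_force: [0.2, 0.0, -1.5]
gripper_width: 14.8
grasp_force: 58.9
```

{"api": "apply_moves", "payload": {
  "xyz": [
    [0,0,0.016],
    [0,0,0],
    [0,0,0]
  ],
  "delta_rot": [
    [0,0,0],
    [0,0,0],
    [0,0,0]
  ],
  "hand": [1,1,1]
}}

```text
clock: 12.97
position: [458.0, 167.5, 88.0]
ee_rot: [1.0, 0.005, -0.0, 0.0]
contact_force: [0.6, -1.2, -0.7]
gripper_width: 15.0
grasp_force: 58.9
```

```bash
python3 - <<'E'
from h import *
s=arm.read_state(); p=eyes.get_image("side"); cv2.imwrite("pics/s3.png",cv2.resize(p["frame"][140:270,160:320,::-1],(738,600),interpolation=cv2.INTER_CUBIC))
print(s["contact_force"],s["wrist_torque"],s["position"])
E
```

```text
[ 0.57243968 -1.24561806 -0.70030209] [-0.28566497 -0.0979572  -0.00877186] [458.01497301 167.51333638  88.03045982]
```

View pics/s3.png

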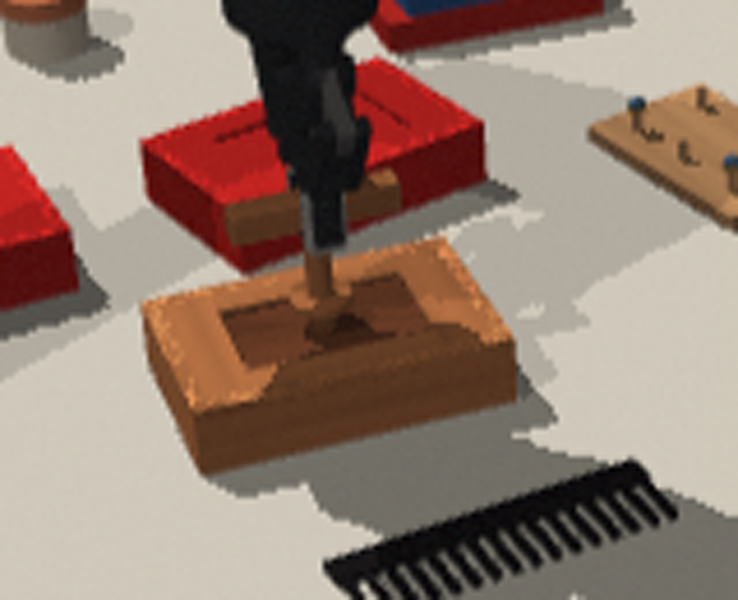

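{"api": "apply_moves", "payload": {
  "xyz": [
    [0,0,0.016],
    [0,0,0],
    [0,0,0]
  ],
  "delta_rot": [
    [0,0,0],
    [0,0,0],
    [0,0,0]
  ],
  "hand": [1,1,1]
}}

```text
clock: 13.27
position: [458.0, 167.6, 87.6]
ee_rot: [1.0, 0.005, -0.0, 0.0]
contact_force: [-0.0, -1.1, -0.4]
gripper_width: 14.7
grasp_force: 58.9
```

{"api": "apply_moves", "payload": {
  "xyz": [
    [0,0,0.016],
    [0,0,0],
    [0,0,0]
  ],
  "delta_rot": [
    [0,0,0],
    [0,0,0],
    [0,0,0]
  ],
  "hand": [1,1,1]
}}

```text
clock: 13.52
position: [458.0, 167.5, 87.2]
ee_rot: [1.0, 0.005, -0.0, 0.0]
contact_force: [1.4, -1.7, -1.3]
gripper_width: 14.7
grasp_force: 58.9
```

```bash
python3 - <<'E'
from h import *
s=arm.read_state(); p=eyes.get_image("side"); q=pts(p); z=p["range_z"]
# bar top & panel in one camera: bar end points
for lo,hi,nm in [(90,125,"bar")]:
    b=q[(abs(q[:,0]-458)<50)&(abs(q[:,1]-167)<14)&(q[:,2]>lo)&(q[:,2]<hi)&(abs(q[:,0]-458)>22)]; print(nm,len(b),np.percentile(b[:,2],[2,50,90,98]).round(1),b[:,0].min(),b[:,0].max())
b=q[(abs(q[:,0]-458)<45)&(abs(q[:,1]-167)<25)&(q[:,2]>25)&(q[:,2]<42)]; print("panel",np.percentile(b[:,2],[10,50,90]))
st=arm.read_state(); p=eyes.get_image("wrist"); q=pts(p,None,st)
b=q[(abs(q[:,0]-458)<50)&(abs(q[:,1]-167)<9)&(q[:,2]>105)&(q[:,2]<125)]; print("wrist bar",len(b),np.percentile(b[:,2],[5,50,95]),b.min(0),b.max(0))
b=q[(abs(q[:,0]-458)<60)&(abs(q[:,1]-167)<35)&(q[:,2]>30)&(q[:,2]<45)]; print("wrist base",np.histogram(b[:,2],bins=range(30,46)))
print(st["contact_force"],st["position"])
E
```

```text
bar 186 [ 96.4 109.1 114.6 115.7] 411.7543080746211 501.5188808524892
panel [33.16698725 35.15875769 36.98318493]
wrist bar 6890 [113.45591772 114.93118607 123.06501389] [428.43179976 158.05345377 105.13742562] [502.30307072 175.99753012 124.96477687]
wrist base (array([   0,    0,    0,    1,   69, 1369, 3502, 1164, 1001, 2089,  674,
         29,    0,    0,    0]), array([30, 31, 32, 33, 34, 35, 36, 37, 38, 39, 40, 41, 42, 43, 44, 45]))
[ 0.1274902  -1.38420643 -0.80367493] [458.01594251 167.57088507  87.2459789 ]
```

Bar top sits only 78.5 mm above the panel and there is no axial force: the foot is already about 3.5 mm into the hole, by luck. Lowering on gently.

{"api": "apply_moves", "payload": {
  "xyz": [
    [0,0.008,0.02],
    [0,0,0.02],
    [0,0,0],
    [0,0,0]
  ],
  "delta_rot": [
    [0,0,0],
    [0,0,0],
    [0,0,0],
    [0,0,0]
  ],
  "hand": [1,1,1,1]
}}

```text
clock: 13.95
position: [458.0, 167.5, 86.2]
ee_rot: [1.0, 0.005, -0.0, 0.0]
contact_force: [0.9, -1.7, -0.5]
gripper_width: 15.3
grasp_force: 58.9
```

{"api": "apply_moves", "payload": {
  "xyz": [
    [0,0,0.02],
    [0,0,0.02],
    [0,0,0],
    [0,0,0]
  ],
  "delta_rot": [
    [0,0,0],
    [0,0,0],
    [0,0,0],
    [0,0,0]
  ],
  "hand": [1,1,1,1]
}}

```text
clock: 14.28
position: [458.0, 167.5, 85.2]
ee_rot: [1.0, 0.005, -0.0, -0.0]
contact_force: [1.0, -0.2, -0.6]
gripper_width: 15.4
grasp_force: 58.9
```

{"api": "apply_moves", "payload": {
  "xyz": [
    [0.01,0.006,0.02],
    [0,0,0.02],
    [0,0,0.02],
    [0,0,0],
    [0,0,0]
  ],
  "delta_rot": [
    [0,0,0],
    [0,0,0],
    [0,0,0],
    [0,0,0],
    [0,0,0]
  ],
  "hand": [1,1,1,1,1]
}}

```text
clock: 14.7
position: [458.2, 167.3, 83.7]
ee_rot: [1.0, 0.005, -0.0, -0.0]
contact_force: [0.2, -0.3, -1.3]
gripper_width: 15.2
grasp_force: 58.8
```

{"api": "apply_moves", "payload": {
  "xyz": [
    [0,0,0.02],
    [0,0,0.02],
    [0,0,0.02],
    [0,0,0],
    [0,0,0]
  ],
  "delta_rot": [
    [0,0,0],
    [0,0,0],
    [0,0,0],
    [0,0,0],
    [0,0,0]
  ],
  "hand": [1,1,1,1,1]
}}

```text
clock: 15.12
position: [458.3, 167.3, 82.2]
ee_rot: [1.0, 0.005, -0.0, -0.0]
contact_force: [0.3, -0.2, -0.9]
gripper_width: 15.1
grasp_force: 58.9
```

{"api": "apply_moves", "payload": {
  "xyz": [
    [0,0,0.02],
    [0,0,0.02],
    [0,0,0.02],
    [0,0,0],
    [0,0,0]
  ],
  "delta_rot": [
    [0,0,0],
    [0,0,0],
    [0,0,0],
    [0,0,0],
    [0,0,0]
  ],
  "hand": [1,1,1,1,1]
}}

```text
clock: 15.53
position: [458.3, 167.3, 80.7]
ee_rot: [1.0, 0.005, -0.0, 0.0]
contact_force: [-0.2, 0.1, -0.3]
gripper_width: 15.5
grasp_force: 58.9
```

{"api": "apply_moves", "payload": {
  "xyz": [
    [0,0,0.02],
    [0,0,0.02],
    [0,0,0.02],
    [0,0,0],
    [0,0,0]
  ],
  "delta_rot": [
    [0,0,0],
    [0,0,0],
    [0,0,0],
    [0,0,0],
    [0,0,0]
  ],
  "hand": [1,1,1,1,1]
}}

```text
clock: 15.95
position: [458.3, 167.3, 79.2]
ee_rot: [1.0, 0.005, -0.0, -0.0]
contact_force: [-0.5, 0.2, -0.8]
gripper_width: 14.9
grasp_force: 58.9
```

{"api": "apply_moves", "payload": {
  "xyz": [
    [0,0,0.02],
    [0,0,0.02],
    [0,0,0.02],
    [0,0,0],
    [0,0,0]
  ],
  "delta_rot": [
    [0,0,0],
    [0,0,0],
    [0,0,0],
    [0,0,0],
    [0,0,0]
  ],
  "hand": [1,1,1,1,1]
}}

```text
clock: 16.37
position: [458.3, 167.3, 77.7]
ee_rot: [1.0, 0.005, -0.0, 0.0]
contact_force: [-0.5, -0.7, -0.8]
gripper_width: 15.2
grasp_force: 58.9
```

{"api": "apply_moves", "payload": {
  "xyz": [
    [0,0,0.02],
    [0,0,0.02],
    [0,0,0],
    [0,0,0]
  ],
  "delta_rot": [
    [0,0,0],
    [0,0,0],
    [0,0,0],
    [0,0,0]
  ],
  "hand": [1,1,1,1]
}}

```text
clock: 16.7
position: [458.3, 167.3, 76.7]
ee_rot: [1.0, 0.005, -0.0, 0.0]
contact_force: [-0.2, -0.5, -0.5]
gripper_width: 14.8
grasp_force: 58.9
```

{"api": "apply_moves", "payload": {
  "xyz": [
    [0,0,0.016],
    [0,0,0],
    [0,0,0]
  ],
  "delta_rot": [
    [0,0,0],
    [0,0,0],
    [0,0,0]
  ],
  "hand": [1,1,1]
}}

```text
clock: 16.95
position: [458.3, 167.3, 76.3]
ee_rot: [1.0, 0.005, -0.0, -0.0]
contact_force: [-0.3, 0.0, -0.9]
gripper_width: 15.0
grasp_force: 58.9
```

{"api": "apply_moves", "payload": {
  "xyz": [
    [0,0,0.016],
    [0,0,0],
    [0,0,0]
  ],
  "delta_rot": [
    [0,0,0],
    [0,0,0],
    [0,0,0]
  ],
  "hand": [1,1,1]
}}

```text
clock: 17.2
position: [458.3, 167.3, 75.9]
ee_rot: [1.0, 0.005, -0.0, 0.0]
contact_force: [-0.4, 0.1, -0.1]
gripper_width: 15.2
grasp_force: 58.9
```

{"api": "apply_moves", "payload": {
  "xyz": [
    [0,0,0.016],
    [0,0,0],
    [0,0,0]
  ],
  "delta_rot": [
    [0,0,0],
    [0,0,0],
    [0,0,0]
  ],
  "hand": [1,1,1]
}}

```text
clock: 17.45
position: [458.3, 167.3, 75.5]
ee_rot: [1.0, 0.005, -0.0, 0.0]
contact_force: [0.3, -0.7, -0.2]
gripper_width: 15.2
grasp_force: 58.9
```

{"api": "apply_moves", "payload": {
  "xyz": [
    [0,0,0.012],
    [0,0,0],
    [0,0,0]
  ],
  "delta_rot": [
    [0,0,0],
    [0,0,0],
    [0,0,0]
  ],
  "hand": [1,1,1]
}}

```text
clock: 17.7
position: [458.3, 167.3, 75.3]
ee_rot: [1.0, 0.005, -0.0, 0.0]
contact_force: [0.5, -0.7, -0.6]
gripper_width: 15.1
grasp_force: 58.9
```

{"api": "apply_moves", "payload": {
  "xyz": [
    [0,0,0.012],
    [0,0,0],
    [0,0,0]
  ],
  "delta_rot": [
    [0,0,0],
    [0,0,0],
    [0,0,0]
  ],
  "hand": [1,1,1]
}}

```text
clock: 17.95
position: [458.3, 167.3, 75.0]
ee_rot: [1.0, 0.005, 0.0, -0.0]
contact_force: [-0.1, -1.1, -0.7]
gripper_width: 15.1
grasp_force: 58.9
```

{"api": "apply_moves", "payload": {
  "xyz": [
    [0,0,0.012],
    [0,0,0],
    [0,0,0]
  ],
  "delta_rot": [
    [0,0,0],
    [0,0,0],
    [0,0,0]
  ],
  "hand": [1,1,1]
}}

```text
clock: 18.2
position: [458.3, 167.3, 74.8]
ee_rot: [1.0, 0.005, 0.0, -0.0]
contact_force: [-1.1, 0.2, 0.8]
gripper_width: 14.9
grasp_force: 59.1
```

{"api": "apply_moves", "payload": {
  "xyz": [
    [0,0,0.012],
    [0,0,0],
    [0,0,0]
  ],
  "delta_rot": [
    [0,0,0],
    [0,0,0],
    [0,0,0]
  ],
  "hand": [1,1,1]
}}

```text
clock: 18.45
position: [458.4, 167.3, 74.7]
ee_rot: [1.0, 0.006, 0.0, -0.0]
contact_force: [-0.0, -1.0, 3.8]
gripper_width: 14.8
grasp_force: 59.6
```

The collar met the panel at 74.7 mm (force rose to 3.8 N), just where fully home was expected. Letting go and backing off.

{"api": "apply_moves", "payload": {
  "xyz": [
    [0,0,0],
    [0,0,0],
    [0,0,0],
    [0,0,0],
    [0,0,0],
    [0,0,0],
    [0,0,-0.2],
    [0,0,-0.5],
    [0,0,-0.8],
    [0,0,-0.8],
    [0,0,-0.8],
    [0,0,-0.8],
    [0,0,-0.8],
    [0,0,-0.8],
    [0,0,0],
    [0,0,0],
    [0,0,0]
  ],
  "delta_rot": [
    [0,0,0],
    [0,0,0],
    [0,0,0],
    [0,0,0],
    [0,0,0],
    [0,0,0],
    [0,0,0],
    [0,0,0],
    [0,0,0],
    [0,0,0],
    [0,0,0],
    [0,0,0],
    [0,0,0],
    [0,0,0],
    [0,0,0],
    [0,0,0],
    [0,0,0]
  ],
  "hand": [-0.4,-0.4,-0.4,-0.4,-0.4,-0.4,-0.4,-0.4,-0.4,-0.4,-0.4,-0.4,-0.4,-0.4,-0.4,-0.4,-0.4]
}}

```text
clock: 19.87
position: [457.8, 167.0, 211.5]
ee_rot: [1.0, 0.005, -0.0, 0.0]
contact_force: [-0.3, -0.3, 0.3]
gripper_width: 59.9
grasp_force: 0.0
```

```bash
python3 - <<'E'
from h import *
st=arm.read_state(); p=eyes.get_image("wrist"); q=pts(p,None,st)
b=q[(abs(q[:,0]-458)<60)&(abs(q[:,1]-167)<30)&(q[:,2]>92)&(q[:,2]<115)]; print("bar",rect(b),np.percentile(b[:,2],[5,50,95]))
f=q[(abs(q[:,0]-458)<42)&(abs(q[:,1]-167)<25)&(q[:,2]>32)&(q[:,2]<50)]; print("panel/collar",np.histogram(f[:,2],bins=range(32,51)))
p=eyes.get_image("side"); w=cv2.resize(p["frame"][140:270,160:320],(738,600)); cv2.imwrite("pics/f.png",w[:,:,::-1]); print(st["clock"],st["position"],st["gripper_width"])
E
```

```text
bar (array([457.3, 167.6]), array([90. , 15.9]), 0.87) [100.84696738 102.26880401 103.47525481]
panel/collar (array([   0,    0,   43,  516, 1051,  412,   27,    5,   15,   67,  115,
         48,    2,    0,    0,    0,    0,    0]), array([32, 33, 34, 35, 36, 37, 38, 39, 40, 41, 42, 43, 44, 45, 46, 47, 48,
       49, 50]))
19.8667 [457.78146767 167.03628739 211.53850259] 59.85539775518095
```

View pics/f.png

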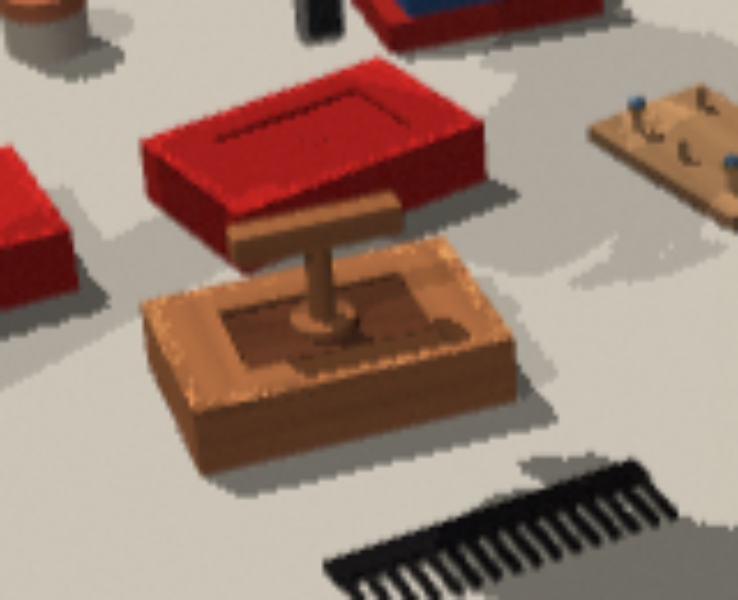

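The post stands upright with its collar on the panel (325,320) and its bar 0.5° off the base's long side. Bar top is 66 mm above the panel, which is fully home, and the gripper is clear.

```bash
python3 -c "
from bench import arm
print(arm.job_done())"
```

```text
the job is handed in; nothing more can be done
None
```

The post is fully home in the wooden base, upright with its crossbar about 0.5° off the base's long side, let go with the gripper clear, and the job was handed in at about 20 s (no verdict was returned); the foot found the hole at the first touch.

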